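# Present a dust-sample plate to the code reader

### The arm

A 6-joint arm with a two-finger parallel gripper is mounted at the origin on the work surface. World frame = base frame: x ahead of the robot, y to its left, z up, the work surface at z = 0. Lengths are in m, angles in rad, forces in N, time in s.
With the tool pointing down it reaches from about 0.325 to 0.9 m from the base axis. Payload 6.1 kg.
Tool frame: the origin (TCP) lies midway between the tips of the shut fingers; the grasp point (between the pads) lies 19 mm behind it; x points along the fingers, y is the direction in which the jaws open and shut, and the axes are right-handed (so a half turn about x gives the same grasp; the last joint's range is limited). The gripper opens to 85 mm and grips with 20 to 120 N. Pads are 22 mm wide; open, the fingers measure 114 mm over their backs; the gripper's body (76 mm by 85 mm) begins 54 mm behind the grasp point. The pads swing forward as they close: fully open they stand 13 mm farther back than shut.
Start: joints at [0.985, 0.22, 1.526, -0, 1.395, -0.126], TCP at [0.277, 0.56, 0.231] pointing down, gripper open.
Joint ranges: [-2.98, 2.98], [-0.91, 2.08], [0.09, 2.57], [-1.24, 4.39], [0.2, 2.65], [-2.68, 2.68]. Speed limits (rad/s): [2.57, 2.57, 3.01, 3.14, 3.14, 3.14].

### API

Orientations are given as a unit quaternion [w, x, y, z].
In Python, from workcell import monitor, viewer, ticket gives the robot as it stands.
- The arm moves only by the tool send_rows, never from a script. Its argument "commands" is a list of rows, each an object with "dp": the shift along the tool's x, y, z in m, a list of three; "delta_rot": the turn, a rotation vector about the tool's x, y, z in degrees, a list of three; "jaw": the finger opening in m, from 0 to 0.0854. A call has 1 to 20 rows; each row shifts and turns the commanded pose from where the row before left it, along the tool's axes as they then stand; what a row does not reach is not made up. A row lasts 1/8 s, in which the tool goes at most 62.5 mm and 10.7 degrees, less where a joint would pass 70% of its speed; a pose out of reach is approached as far as the arm can. A call with a gripper value outside its range is refused whole. The fingers move at their own pace and stop on an object; "force" is the grip in N (left out, the last holds). Time passes only in rows, so rows that do not move let the fingers close. It gives the time, the measured TCP pose, the force and the opening at its end, in the units of the state.
- monitor.state(): the state, without advancing time (a new reading comes with each control period).
- viewer.camera(name): name is "side" or "top" or "wrist"; returns a dict with "color" (384x512x3 uint8, blue, green, red), "fovy" (degrees; the focal length in pixels is half the picture's height over the tangent of half this angle, whatever the lens; pixels are square), "cx", "cy" (the principal point, pixels), "xyz" and "orientation" of the camera in the world; the wrist camera has in their place "tool_from_camera" (4x4, takes a point from camera to tool coordinates, whose origin is the TCP and whose axes are the tool frame's). Camera axes: x right, y down, z forward; pixel columns grow to the right and rows downward; lengths in m; the calibration is good to about 2 mm. A picture is of the moment at which its call begins: read the wrist's pose just before it. There is no depth.
- ticket.close_job(): hands the job in, once; it reports no verdict.
The state is a dict: "time_s": time; "q": joint angles; "qd": joint speeds; "joint_torque": joint torques, N m; "tcp_pos": TCP position; "tool_rot": TCP orientation; "contact_force": force on the tool from outside, world axes, zero at the start; "ft_torque": the same for the moment, N m; "opening": opening from 0.0 (shut) to 1.0 (fully open).
Only numpy, scipy, OpenCV 4.12 (cv2) and the standard library are available. Lean on these libraries where they do the work, as an engineer would, in place of code of your own. Each camera call takes 0.05 s, during which the arm holds its last target.

### The job

A clear dust-sample plate stands on edge in a slotted stand; a small square notch in one upper corner marks its frosted end, which has a code label on one face. Take the notched plate (not the blank one without a notch) by its clear end, keeping the fingers off the frosted half, lift it out and present it label up to the reader: notched edge still uppermost, plate leaned back about 35 degrees so that the label looks up squarely into the reader's window, and the middle of the label 18 cm above the table, over the middle of the cross on the reader's base. Finish still holding it there, steady in the fingers alone, and leave everything else on the bench where it is.

Things in the scene. Friction and masses are not known exactly. Their poses are not given: they have to be found in the camera images.
- plate_centre (a point): centre of the notched clear plastic plate: 130 mm long (x), 8 thick (y), 64 high (z), 80 g, on its long lower edge in the stand, facing any way round. +x to the frosted end, +y out of the label's face, +z to the notched upper edge. Clear from x = -65 to +20 mm, frosted (whitish) from +20 to +65; notch 12 x 12 mm cut out of the upper corner of the frosted end. No other plate has a notch
- plate_label (a point): middle of the label, a 34 mm square white paper with a pattern of dark squares, on the +y face of the frosted end, at x = +42.5, y = +4, z = -5 mm from the plate's centre; axes as the plate's
- plate_clear (a point): a good place to grip: in the clear end, at x = -42, y = 0, z = +12 mm from the plate's centre (20 mm below the upper edge); axes as the plate's. Pinch the 8 mm thickness from above
- stand: fixed grey stand of the notched plate: 110 mm (x) by 60 by 30 high, origin at the centre of its underside. A slot 9.5 mm wide, open at both ends, runs along x over the middle; floor 10 mm above the table, walls 20 mm high: the plate's lower 20 mm are in the slot, its top edge is 74 mm above the table. It comes out straight up
- reader: fixed code reader: black head (46 x 40 x 60 mm) on a steel post on an aluminium base (x -40 to +165 mm, 110 wide, 6 thick). Origin on the table under the centre of the dark cross on the base. +x from the cross to the post (155 mm off, 18 thick, 281 high), z up. The head's window, at x = 106, z = 255 mm, looks down at 35 degrees towards -x at the reading spot
- reader_spot (a point): the reading spot in mid air, where the label's middle must be held: 180 mm above the table, straight above the cross; axes as the reader's. The label must look to +x and 35 degrees above level in this frame; then the plate's frosted end points to -y, its clear end to +y, its notched edge up and 35 degrees towards -x
- blank: bystander: clear plate of the same size with no notch, no frosting and no label, on edge in a second, identical stand on the robot's right; origin at the middle of its lower edge. Leave alone
- memory: bystander: green memory module, 133 x 30 x 5 mm, flat on the table
- screw_dish: bystander: white screw dish, 60 x 50 x 18 mm
- heatsink: bystander: finned heat sink, 90 x 70 x 34 mm
- fan: bystander: black square fan, 38 x 60 x 60 mm, standing
- screwdriver: bystander: screwdriver lying on the table
- drive: bystander: flat metal drive, 106 x 70 x 15 mm
Things that resemble listed ones, but are neither listed nor needed, are in the scene too. What is shaped like the part that bears plate_centre but purple is not meant.

How it is judged:
On the way:
1. the notched plate is lifted clear of its stand, held by its clear end (height (world z) of plate_centre above 0.09 m and contact force between plate and stand below 0.1 N and contact force between the fingers and plate above 1 N and x of the grasp point in the frame of plate_centre below 0.01 m), for 0.2 s.
At the end, for the whole second after the job is handed in: The fingers alone hold the notched plate at rest by its clear part; label middle within 25 mm of the reading spot; notched edge up, plate leaned back 20 to 50 degrees with the label looking up towards the window, plate length within 15 degrees of the reader's cross direction (its y) (distance between plate_label and reader_spot below 0.025 m and angle between plate_label's own y axis and vertical between 0.7 and 1.22 rad and angle between plate_label's own z axis and vertical between 0.35 and 0.87 rad and angle between the x axis of plate_label and the y axis of reader, either way round below 0.26 rad and y of plate_clear in the frame of reader above 0.04 m and contact force between the fingers and plate above 1 N and x of the grasp point in the frame of plate_centre below 0.01 m and contact force between plate and reader below 0.1 N and contact force between plate and stand below 0.1 N and linear speed of plate below 0.03 m/s and angular speed of plate below 0.3 rad/s); the arm keeps its last pose, push and grip.
It fails at once if the fingers grip the plate by its frosted half (contact force between the fingers and plate above 0.5 N and x of the grasp point in the frame of plate_centre above 0.012 m).
It fails at once if a bystander (blank plate, memory module, screw dish, heat sink, fan, screwdriver, drive) is moved more than 2 cm (distance of any of memory, screw_dish, heatsink, fan, screwdriver, drive, blank from where it was at the start of the episode above 0.02 m).
It also fails if it takes over 42 s, if anything falls off the work surface, if the arm or the gripper's body presses on something with over 40 N, if the wrist force passes 120 N, or if a joint passes its speed limit or range.

## Working session

There is one attempt and no reset: what is moved stays moved. The work goes in short steps, Python scripts to look and compute and a tool call to move; the robot and the scene stay as the last step left them, time stands still between calls to the robot, and variables do not carry over. Pictures are saved under pics/ and viewed, and the job is handed in when it is done.

Besides the shell and the picture viewer there is one more tool, called after "Emit:" as name([rows], argument=value, ...), one row to a line, values as JSON. send_rows: Moves the arm, as the interface text tells. Its arguments: {"type":"object","properties":{"commands":{"type":"array","items":{"type":"object","properties":{"dp":{"type":"array","items":{"type":"number"}},"delta_rot":{"type":"array","items":{"type":"number"}},"jaw":{"type":"number"}}}},"force":{"type":"number"}},"required":["commands"]}

```bash
ls; mkdir -p pics
python3 - <<'E'
from workcell import monitor, viewer, ticket
import cv2,json
s=monitor.state(); print(s)
for n in ["side","top","wrist"]:
    c=viewer.camera(n); cv2.imwrite(f"pics/{n}0.png",c["color"]); 
    print(n,{k:(v if not hasattr(v,'tolist') else v.tolist()) for k,v in c.items() if k!="color"})
E
```

```text
pics
{'time_s': 0.0, 'q': array([ 9.84909880e-01,  2.21276342e-01,  1.52763953e+00,  1.73594218e-06,
        1.39474532e+00, -1.26112502e-01]), 'qd': array([-0.000765  ,  0.00046808, -0.00144143,  0.00057712,  0.00114237,
       -0.00060234]), 'joint_torque': array([ 1.88242157e-03, -4.96890306e+01, -3.89404142e+01, -1.07309363e-04,
        1.11386291e-02,  1.02300274e-05]), 'tcp_pos': array([0.27699579, 0.55955552, 0.23015313]), 'tool_rot': array([ 0.68824848,  0.16044138,  0.68875939, -0.16181193]), 'contact_force': array([ 0.14187045, -0.5854956 ,  0.38863685]), 'ft_torque': array([-0.00542877, -0.0613096 , -0.02285505]), 'opening': 1.0031041636065114}
side {'fovy': 56.2548568813688, 'cx': 253.3833723856698, 'cy': 193.66845769274096, 'xyz': [0.3448073795656335, -0.6830016820728131, 0.8030409709243224], 'orientation': [-0.3999336800803112, 0.8986563079293343, -0.16625778978730998, 0.06948553152474017]}
top {'fovy': 50.755814272682315, 'cx': 258.9420806407899, 'cy': 183.9088449841503, 'xyz': [0.5181012724656175, -0.010431479960397479, 1.2487396658568048], 'orientation': [0.027462991697729727, -0.7046716024076507, 0.7086771373625619, -0.02145767524334723]}
wrist {'fovy': 70.39740388071344, 'cx': 253.23163201152278, 'cy': 194.97354455224956, 'tool_from_camera': [[0.0005114218092929733, -0.2800949211451582, 0.9599721733448416, -0.1424388027200495], [0.9999998689159985, 0.00016706709040106084, -0.0004840005904786013, 0.00028168719881749293], [-2.4813650642250565e-05, 0.9599722950363064, 0.280094969870949, -0.07102862826037315], [0.0, 0.0, 0.0, 1.0]]}
```

View pics/top0.png

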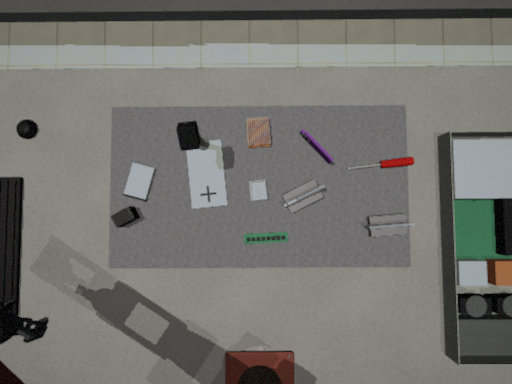

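View pics/side0.png

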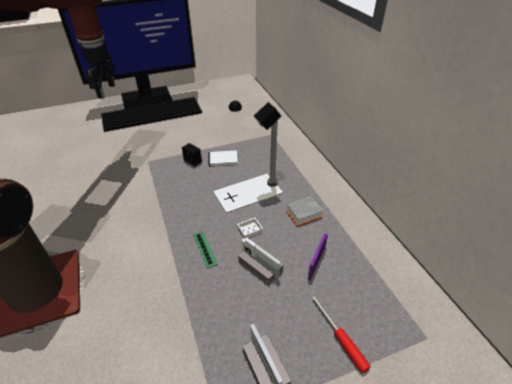

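View pics/wrist0.png

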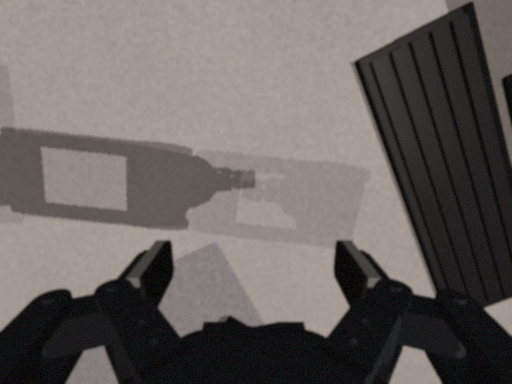

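Top view: candidates are the stand plate at (304,196), the stand plate at (388,225) on the robot's right, which should be the blank, and the purple one at (317,147), which is not meant. The reader's cross is at (208,193). Next, enlarged crops.

Run:
```python
import cv2
t=cv2.imread("pics/top0.png"); s=cv2.imread("pics/side0.png")
cv2.imwrite("pics/c1.png",cv2.resize(t[170:220,270:340],None,fx=11,fy=11,interpolation=cv2.INTER_CUBIC))
cv2.imwrite("pics/c2.png",cv2.resize(s[225:290,225:300],None,fx=9,fy=9,interpolation=cv2.INTER_CUBIC))
cv2.imwrite("pics/c3.png",cv2.resize(t[115:215,170:240],None,fx=6,fy=6,interpolation=cv2.INTER_CUBIC))
```

```text
(no output)
```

View pics/c1.png

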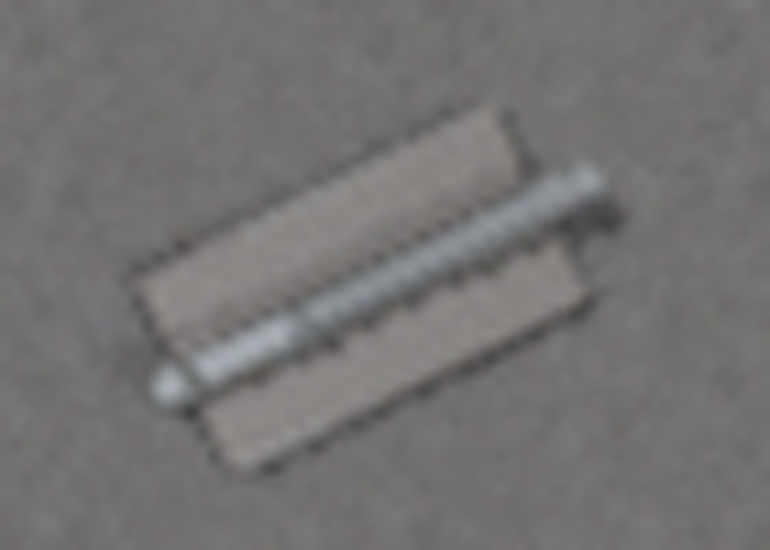

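View pics/c2.png

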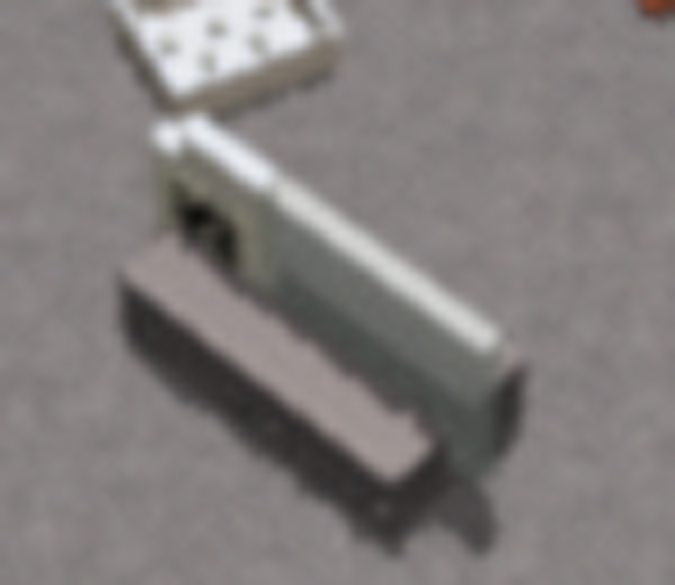

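View pics/c3.png

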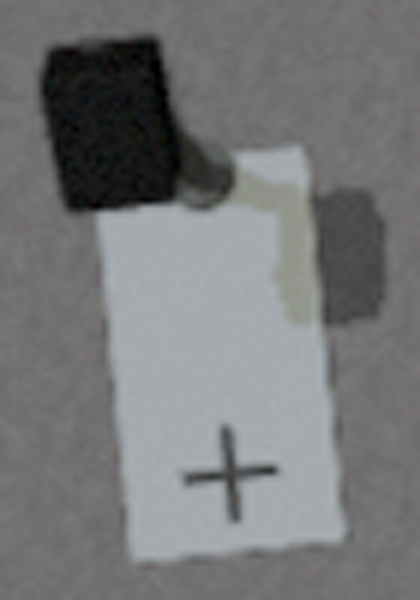

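```bash
cat > h.py <<'E'
import numpy as np
from scipy.spatial.transform import Rotation as R
def quat(q): return R.from_quat([q[1],q[2],q[3],q[0]])
def campose(c,st=None):
    if "xyz" in c: return quat(c["orientation"]).as_matrix(), np.array(c["xyz"])
    T=np.array(c["tool_from_camera"]); Rt=quat(st["tool_rot"]).as_matrix()
    return Rt@T[:3,:3], Rt@T[:3,3]+np.array(st["tcp_pos"])
def f(c): return 192/np.tan(np.radians(c["fovy"]/2))
def unproj(c,u,v,z,st=None):
    M,o=campose(c,st); d=M@np.array([(u-c["cx"])/f(c),(v-c["cy"])/f(c),1]); return o+d*(z-o[2])/d[2]
def proj(c,P,st=None):
    M,o=campose(c,st); p=(np.atleast_2d(P)-o)@M; return np.c_[p[:,0]/p[:,2]*f(c)+c["cx"],p[:,1]/p[:,2]*f(c)+c["cy"]]
E
python3 - <<'E'
from workcell import viewer
from h import *
c=viewer.camera("top"); s=viewer.camera("side")
g=lambda c,u,v,z:print((u,v),np.round(unproj(c,u,v,z),4))
C=lambda x,y,s,x0,y0:((x+.5)/s-.5+x0,(y+.5)/s-.5+y0)
for p in [(168,388),(597,178)]: g(c,*C(*p,11,270,170),.074)
for p in [(140,280),(500,105),(590,300),(240,470)]: g(c,*C(*p,11,270,170),.030)
print("side top edges; near face top: frosted notch->right end")
for p in [(272,186),(500,340)]: g(s,*C(*p,9,225,225),.074)
print("cross")
for p in [(231,471),(225,427),(236,520),(183,480),(277,468),(132,560),(345,540),(303,150),(100,212)]: g(c,*C(*p,6,170,115),.006)
g(s,231,197,.006)
E
```

```text
(284.8181818181818, 204.8181818181818) [ 0.5384 -0.0753  0.074 ]
(323.8181818181818, 185.72727272727272) [ 0.5931 -0.1891  0.074 ]
(282.27272727272725, 195.0) [ 0.5687 -0.0704  0.03  ]
(315.0, 179.0909090909091) [ 0.6162 -0.1695  0.03  ]
(323.1818181818182, 196.8181818181818) [ 0.5625 -0.1933  0.03  ]
(291.3636363636364, 212.27272727272728) [ 0.5167 -0.0972  0.03  ]
side top edges; near face top: frosted notch->right end
(254.77777777777777, 245.22222222222223) [ 0.5574 -0.1157  0.074 ]
(280.1111111111111, 262.3333333333333) [ 0.5968 -0.1898  0.074 ]
cross
(208.08333333333334, 193.08333333333331) [0.5769 0.1565 0.006 ]
(207.08333333333334, 185.75) [0.5995 0.1597 0.006 ]
(208.91666666666666, 201.25) [0.5518 0.1539 0.006 ]
(200.08333333333334, 194.58333333333331) [0.5724 0.1811 0.006 ]
(215.75, 192.58333333333331) [0.5783 0.1329 0.006 ]
(191.58333333333334, 207.91666666666669) [0.5316 0.2071 0.006 ]
(227.08333333333334, 204.58333333333331) [0.5412 0.098  0.006 ]
(220.08333333333334, 139.58333333333334) [0.7429 0.1198 0.006 ]
(186.25, 149.91666666666666) [0.7113 0.2247 0.006 ]
(231, 197) [0.5772 0.1554 0.006 ]
```

The close crop shows the plate at (304,196) has the notch, frosting and label, on its left end facing the robot. Its centre is about (0.566,-0.132), with the frosted end at azimuth 115.6°. Those values agree between the stand and the plate, and between the top and side cameras. The cross is at (0.577,0.156), with reader x at about 6°. I'll move to hover, then turn.

Emit:
send_rows([
  {"dp": [0,-0.0324,0.0374],"jaw": 0.0854},
  {"dp": [0,-0.0324,0.0374]},
  {"dp": [0,-0.0324,0.0374]},
  {"dp": [0,-0.0324,0.0374]},
  {"dp": [0,-0.0324,0.0374]},
  {"dp": [0,-0.0324,0.0374]},
  {"dp": [0,-0.0324,0.0374]},
  {"dp": [0,-0.0324,0.0374]},
  {"dp": [0,-0.0324,0.0374]},
  {"dp": [0,-0.0324,0.0374]},
  {"dp": [0,-0.0324,0.0374]},
  {"dp": [0,-0.0324,0.0374]},
  {"dp": [0,-0.0324,0.0374]},
  {"dp": [0,-0.0324,0.0374]},
  {"dp": [0,-0.0324,0.0374]},
  {"dp": [0,-0.0324,0.0374]},
  {"delta_rot": [10,0,0]},
  {"delta_rot": [10,0,0]},
  {"delta_rot": [10,0,0]},
  {"delta_rot": [10,0,0]},
])

```text
invalid input at $.commands[0]: expected keys dp, delta_rot, jaw
```

Emit:
send_rows([
  {"delta_rot": [10,0,0]},
  {"delta_rot": [10,0,0]},
  {"delta_rot": [10,0,0]},
  {"delta_rot": [10,0,0]},
  {"delta_rot": [10,0,0]},
  {"delta_rot": [10,0,0]},
  {"delta_rot": [10,0,0]},
  {"delta_rot": [10,0,0]},
  {"delta_rot": [10,0,0]},
  {"delta_rot": [10,0,0]},
  {"delta_rot": [10,0,0]},
  {"delta_rot": [10,0,0]},
  {"delta_rot": [10,0,0]},
  {"delta_rot": [10,0,0]},
  {"delta_rot": [10,0,0]},
  {"delta_rot": [10,0,0]},
  {"delta_rot": [10,0,0]},
  {"delta_rot": [8,0,0]},
  {},
])

```text
invalid input at $.commands[0]: expected keys dp, delta_rot, jaw
```

Run:
```python
from workcell import monitor,viewer
from h import *
import cv2
s=monitor.state(); c=viewer.camera("wrist"); cv2.imwrite("pics/w1.png",c["color"])
print(s["time_s"],s["q"].round(3),s["tcp_pos"],quat(s["tool_rot"]).as_matrix().round(4),s["contact_force"])
import pickle; pickle.dump((s,c),open("w1.pkl","wb"))
```

```text
0.25 [ 0.985  0.221  1.527 -0.     1.395 -0.126] [0.27721047 0.55984272 0.23077883] [[-5.000e-04  4.438e-01  8.961e-01]
 [-8.000e-04  8.961e-01 -4.438e-01]
 [-1.000e+00 -9.000e-04 -1.000e-04]] [-0.84049452 -0.69512989  0.01228539]
```

View pics/w1.png

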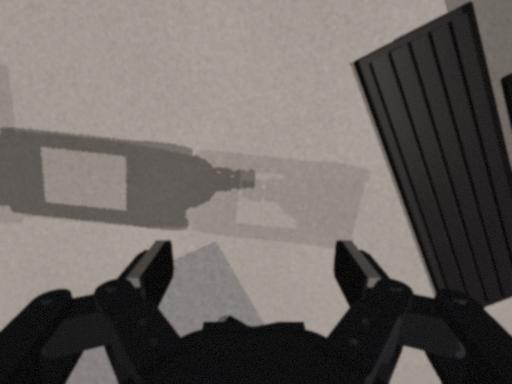

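Both calls were refused, so nothing moved: each row needs all three keys.

Emit:
send_rows([
  {"dp": [0,-0.0324,0.0374],"delta_rot": [0,0,0],"jaw": 0.0854},
  {"dp": [0,-0.0324,0.0374],"delta_rot": [0,0,0],"jaw": 0.0854},
  {"dp": [0,-0.0324,0.0374],"delta_rot": [0,0,0],"jaw": 0.0854},
  {"dp": [0,-0.0324,0.0374],"delta_rot": [0,0,0],"jaw": 0.0854},
  {"dp": [0,-0.0324,0.0374],"delta_rot": [0,0,0],"jaw": 0.0854},
  {"dp": [0,-0.0324,0.0374],"delta_rot": [0,0,0],"jaw": 0.0854},
  {"dp": [0,-0.0324,0.0374],"delta_rot": [0,0,0],"jaw": 0.0854},
  {"dp": [0,-0.0324,0.0374],"delta_rot": [0,0,0],"jaw": 0.0854},
  {"dp": [0,-0.0324,0.0374],"delta_rot": [0,0,0],"jaw": 0.0854},
  {"dp": [0,-0.0324,0.0374],"delta_rot": [0,0,0],"jaw": 0.0854},
  {"dp": [0,-0.0324,0.0374],"delta_rot": [0,0,0],"jaw": 0.0854},
  {"dp": [0,-0.0324,0.0374],"delta_rot": [0,0,0],"jaw": 0.0854},
  {"dp": [0,-0.0324,0.0374],"delta_rot": [0,0,0],"jaw": 0.0854},
  {"dp": [0,-0.0324,0.0374],"delta_rot": [0,0,0],"jaw": 0.0854},
  {"dp": [0,-0.0324,0.0374],"delta_rot": [0,0,0],"jaw": 0.0854},
  {"dp": [0,-0.0324,0.0374],"delta_rot": [0,0,0],"jaw": 0.0854},
])

```text
time_s: 2.3
tcp_pos: [0.584, -0.1716, 0.2314]
tool_rot: [0.689, 0.161, 0.688, -0.161]
contact_force: [0.3, 0.6, 0.0]
opening: 1.002
```

Emit:
send_rows([
  {"dp": [0,0,0],"delta_rot": [10,0,0],"jaw": 0.0854},
  {"dp": [0,0,0],"delta_rot": [10,0,0],"jaw": 0.0854},
  {"dp": [0,0,0],"delta_rot": [10,0,0],"jaw": 0.0854},
  {"dp": [0,0,0],"delta_rot": [10,0,0],"jaw": 0.0854},
  {"dp": [0,0,0],"delta_rot": [10,0,0],"jaw": 0.0854},
  {"dp": [0,0,0],"delta_rot": [10,0,0],"jaw": 0.0854},
  {"dp": [0,0,0],"delta_rot": [10,0,0],"jaw": 0.0854},
  {"dp": [0,0,0],"delta_rot": [10,0,0],"jaw": 0.0854},
  {"dp": [0,0,0],"delta_rot": [10,0,0],"jaw": 0.0854},
  {"dp": [0,0,0],"delta_rot": [10,0,0],"jaw": 0.0854},
])

```text
time_s: 3.55
tcp_pos: [0.5835, -0.17, 0.2312]
tool_rot: [-0.317, -0.632, -0.317, 0.632]
contact_force: [-0.4, 0.0, 0.3]
opening: 0.999
```

```bash
cat > look.py <<'E'
import sys,pickle,cv2
from workcell import monitor,viewer
from h import *
n,cam=sys.argv[1:3]
s=monitor.state(); c=viewer.camera(cam); cv2.imwrite(f"pics/{n}.png",c["color"])
print(s["time_s"],s["q"].round(3),s["tcp_pos"].round(4),"\n",quat(s["tool_rot"]).as_matrix().round(4),s["contact_force"].round(2),s["opening"])
pickle.dump((s,c),open(n+".pkl","wb"))
E
python3 look.py w1 wrist
```

```text
3.55 [-0.413  0.18   1.573  0.     1.388  0.227] [ 0.5835 -0.17    0.2312] 
 [[-1.000e-04  8.020e-01 -5.973e-01]
 [ 1.000e-04 -5.973e-01 -8.020e-01]
 [-1.000e+00 -2.000e-04  0.000e+00]] [-0.35  0.02  0.25] 0.9994740427890226
```

View pics/w1.png

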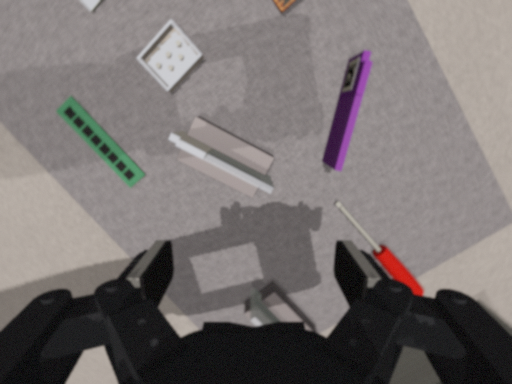

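Emit:
send_rows([
  {"dp": [0,0,0],"delta_rot": [10,0,0],"jaw": 0.0854},
  {"dp": [0,0,0],"delta_rot": [10,0,0],"jaw": 0.0854},
  {"dp": [0,0,0],"delta_rot": [10,0,0],"jaw": 0.0854},
  {"dp": [0,0,0],"delta_rot": [10,0,0],"jaw": 0.0854},
  {"dp": [0,0,0],"delta_rot": [10,0,0],"jaw": 0.0854},
  {"dp": [0,0,0],"delta_rot": [10,0,0],"jaw": 0.0854},
  {"dp": [0,0,0],"delta_rot": [10,0,0],"jaw": 0.0854},
  {"dp": [0,0,0],"delta_rot": [10,0,0],"jaw": 0.0854},
  {"dp": [0,0,0],"delta_rot": [10,0,0],"jaw": 0.0854},
  {"dp": [0,0,0],"delta_rot": [10,0,0],"jaw": 0.0854},
  {"dp": [0,0,0],"delta_rot": [10,0,0],"jaw": 0.0854},
  {"dp": [0,0,0],"delta_rot": [7.7,0,0],"jaw": 0.0854},
  {"dp": [0.05,0,0],"delta_rot": [0,0,0],"jaw": 0.0854},
  {"dp": [0.03,0,0],"delta_rot": [0,0,0],"jaw": 0.0854},
  {"dp": [0,0,0],"delta_rot": [0,0,0],"jaw": 0.0854},
])

```text
time_s: 5.48
tcp_pos: [0.5814, -0.1691, 0.1481]
tool_rot: [0.374, -0.598, 0.375, 0.602]
contact_force: [0.8, -0.1, 0.8]
opening: 1.002
```

```bash
python3 look.py w2 wrist
```

```text
5.475 [-0.413  0.25   1.653  0.     1.245  2.273] [ 0.5814 -0.1691  0.1481] 
 [[-0.0058 -0.8982 -0.4395]
 [ 0.0026 -0.4395  0.8982]
 [-1.      0.0041  0.0049]] [ 0.79 -0.14  0.83] 1.002354377213609
```

View pics/w2.png

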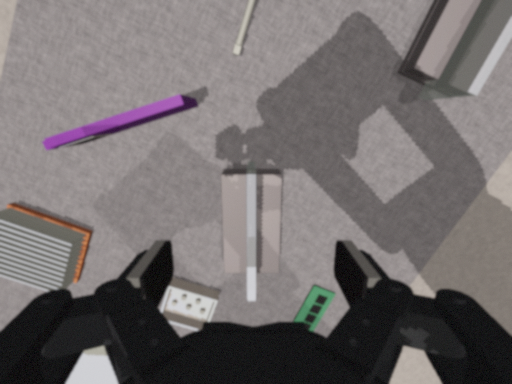

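Run:
```python
import pickle,cv2
from h import *
s,c=pickle.load(open("w2.pkl","rb"))
im=c["color"][155:310,200:305]; cv2.imwrite("pics/c4.png",cv2.resize(im,None,fx=5,fy=3.8,interpolation=cv2.INTER_CUBIC))
ctr=np.array([.566,-.132,.042]); X=np.array([-.432,.902,0]);Y=np.array([-.902,-.432,0]);Z=np.array([0,0,1.])
for p in [(-.065,0,.032),(-.042,0,.032),(.02,0,.032),(.053,0,.032),(.065,0,.02)]:
    print(p,proj(c,ctr+np.array(p)@np.array([X,Y,Z]),s).round(1))
for p in [(252,176),(252,300)]: print(unproj(c,*p,.074,s).round(4))
```

```text
(-0.065, 0, 0.032) [[250.7 174.5]]
(-0.042, 0, 0.032) [[250.5 201.5]]
(0.02, 0, 0.032) [[250.2 267.2]]
(0.053, 0, 0.032) [[250.  298.4]]
(0.065, 0, 0.02) [[250.  300.9]]
[ 0.5926 -0.19    0.074 ]
[ 0.5407 -0.0835  0.074 ]
```

View pics/c4.png

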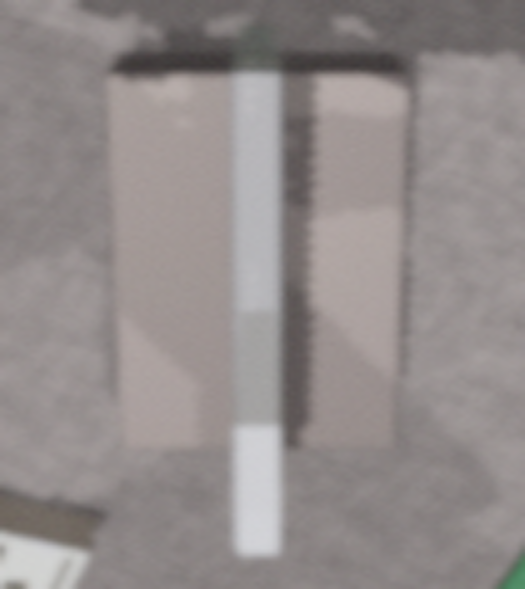

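Plate features in the wrist view (clear/frost edge at row 267, ends at 174 and 301, column 251) match my prediction to within about 1 px. I'll settle, then check the offset.

Emit:
send_rows([
  {"dp": [0.02,0,0],"delta_rot": [0,0,0],"jaw": 0.0854},
  {"dp": [0,0,0],"delta_rot": [0,0,0],"jaw": 0.0854},
  {"dp": [0,0,0],"delta_rot": [0,0,0],"jaw": 0.0854},
])

```text
time_s: 5.9
tcp_pos: [0.5838, -0.1701, 0.1318]
tool_rot: [-0.375, 0.6, -0.375, -0.599]
contact_force: [-0.4, 0.8, 0.6]
opening: 1.0
```

```bash
python3 look.py w3 wrist
python3 - <<'E'
import pickle
from h import *
s,c=pickle.load(open("w3.pkl","rb"))
T=quat(s["tool_rot"]).as_matrix()
g=np.array([.584,-.170,.037]); print((T.T@(g-s["tcp_pos"])).round(4), "angle",np.degrees(np.arctan2(T[1,1],T[0,1])))
E
```

```text
5.9 [-0.413  0.268  1.664  0.     1.209  2.275] [ 0.5838 -0.1701  0.1318] 
 [[ 5.000e-04 -8.991e-01 -4.378e-01]
 [-2.000e-04 -4.378e-01  8.991e-01]
 [-1.000e+00 -4.000e-04 -4.000e-04]] [-0.37  0.81  0.58] 0.9998505480969415
[ 0.0948 -0.0002  0.0001] angle -154.03475708551224
```

View pics/w3.png

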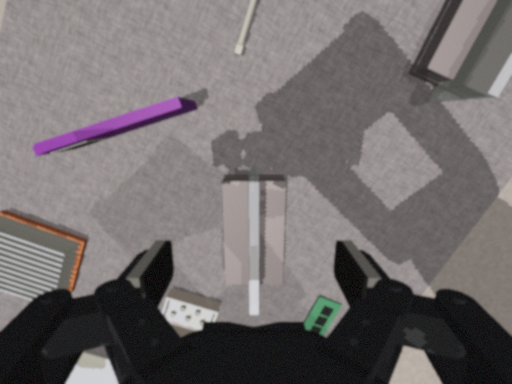

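The plate (column 254) sits midway between the fingers, so I'll descend and grip.

Emit:
send_rows([
  {"dp": [0.03,0,0],"delta_rot": [0,0,0],"jaw": 0.0854},
  {"dp": [0.03,0,0],"delta_rot": [0,0,0],"jaw": 0.0854},
  {"dp": [0.02,0,0],"delta_rot": [0,0,0],"jaw": 0.0854},
  {"dp": [0.014,0,0],"delta_rot": [0,0,0],"jaw": 0.0854},
  {"dp": [0,0,0],"delta_rot": [0,0,0],"jaw": 0.0854},
  {"dp": [0,0,0],"delta_rot": [0,0,0],"jaw": 0.03},
  {"dp": [0,0,0],"delta_rot": [0,0,0],"jaw": 0.03},
  {"dp": [0,0,0],"delta_rot": [0,0,0],"jaw": 0.03},
  {"dp": [0,0,0],"delta_rot": [0,0,0],"jaw": 0.0},
  {"dp": [0,0,0],"delta_rot": [0,0,0],"jaw": 0.0},
  {"dp": [0,0,0],"delta_rot": [0,0,0],"jaw": 0.0},
  {"dp": [0,0,0],"delta_rot": [0,0,0],"jaw": 0.0},
  {"dp": [0,0,0],"delta_rot": [0,0,0],"jaw": 0.0},
  {"dp": [0,0,0],"delta_rot": [0,0,0],"jaw": 0.0},
], force=60)

```text
time_s: 7.7
tcp_pos: [0.5839, -0.1702, 0.0377]
tool_rot: [-0.375, 0.6, -0.375, -0.599]
contact_force: [-0.2, 0.4, 4.7]
opening: 0.083
```

```bash
python3 look.py w4 wrist; python3 look.py s4 side
```

```text
7.7 [-0.413  0.388  1.71  -0.     1.044  2.275] [ 0.5839 -0.1702  0.0377] 
 [[ 6.000e-04 -8.991e-01 -4.377e-01]
 [-4.000e-04 -4.377e-01  8.991e-01]
 [-1.000e+00 -4.000e-04 -6.000e-04]] [-0.2   0.44  4.69] 0.082635243226222
7.75 [-0.413  0.388  1.71  -0.     1.044  2.275] [ 0.5839 -0.1702  0.0377] 
 [[ 7.000e-04 -8.991e-01 -4.377e-01]
 [-3.000e-04 -4.377e-01  8.991e-01]
 [-1.000e+00 -5.000e-04 -6.000e-04]] [-0.66  0.14  4.62] 0.0860423385872904
```

View pics/w4.png

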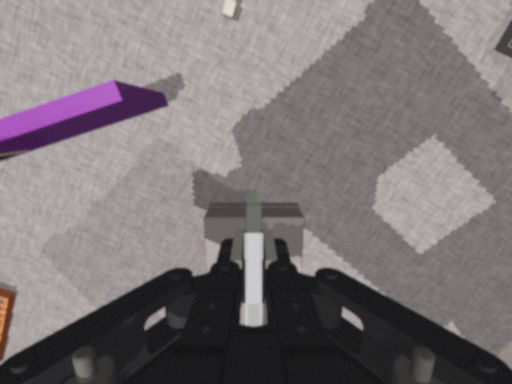

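View pics/s4.png

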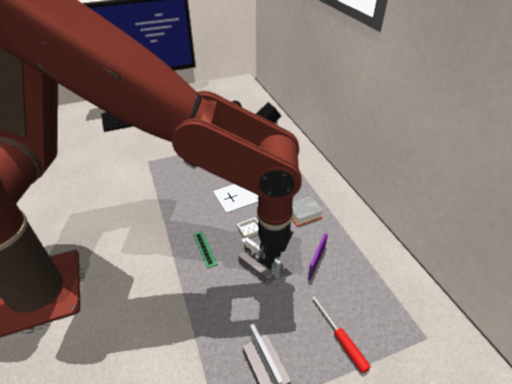

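Opening of 7 mm means the plate is pinched in its clear end (wrist view, 254,280). Lifting straight up.

Emit:
send_rows([
  {"dp": [-0.01,0,0],"delta_rot": [0,0,0],"jaw": 0.0},
  {"dp": [-0.015,0,0],"delta_rot": [0,0,0],"jaw": 0.0},
  {"dp": [-0.015,0,0],"delta_rot": [0,0,0],"jaw": 0.0},
  {"dp": [-0.02,0,0],"delta_rot": [0,0,0],"jaw": 0.0},
  {"dp": [-0.02,0,0],"delta_rot": [0,0,0],"jaw": 0.0},
  {"dp": [-0.02,0,0],"delta_rot": [0,0,0],"jaw": 0.0},
  {"dp": [-0.02,0,0],"delta_rot": [0,0,0],"jaw": 0.0},
  {"dp": [-0.02,0,0],"delta_rot": [0,0,0],"jaw": 0.0},
  {"dp": [-0.02,0,0],"delta_rot": [0,0,0],"jaw": 0.0},
  {"dp": [-0.02,0,0],"delta_rot": [0,0,0],"jaw": 0.0},
  {"dp": [-0.01,0,0],"delta_rot": [0,0,0],"jaw": 0.0},
  {"dp": [0,0,0],"delta_rot": [0,0,0],"jaw": 0.0},
  {"dp": [0,0,0],"delta_rot": [0,0,0],"jaw": 0.0},
], force=60)

```text
time_s: 9.43
tcp_pos: [0.5831, -0.1698, 0.2263]
tool_rot: [0.375, -0.599, 0.375, 0.6]
contact_force: [-0.0, -0.6, -0.4]
opening: 0.086
```

```bash
python3 look.py w5 wrist; python3 look.py s5 side
```

```text
9.425 [-0.413  0.183  1.579 -0.     1.381  2.275] [ 0.5831 -0.1698  0.2263] 
 [[-1.500e-03 -8.991e-01 -4.377e-01]
 [ 6.000e-04 -4.377e-01  8.991e-01]
 [-1.000e+00  1.100e-03  1.200e-03]] [-0.   -0.62 -0.45] 0.08631924839203253
9.475 [-0.413  0.183  1.579 -0.     1.381  2.275] [ 0.583  -0.1698  0.226 ] 
 [[-1.900e-03 -8.992e-01 -4.376e-01]
 [ 8.000e-04 -4.376e-01  8.992e-01]
 [-1.000e+00  1.400e-03  1.600e-03]] [-0.99 -0.39 -1.3 ] 0.084215874308357
```

View pics/w5.png

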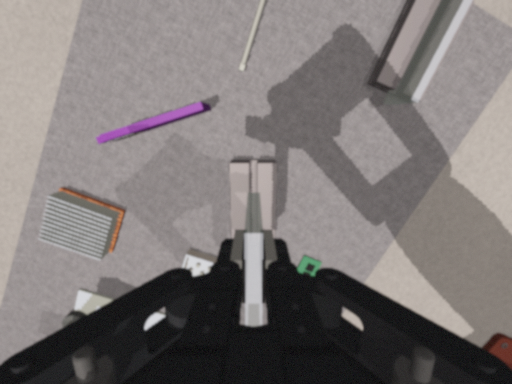

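View pics/s5.png

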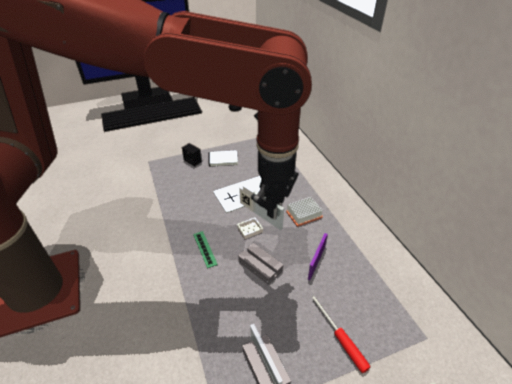

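Lifted clean: the stand is empty and the plate is level in the fingers. I'll work out the target, and turn the plate by -160° about tool x here, away from the reader.

Emit:
send_rows([
  {"dp": [0,0,0],"delta_rot": [-5,0,0],"jaw": 0.0},
  {"dp": [0,0,0],"delta_rot": [-10,0,0],"jaw": 0.0},
  {"dp": [0,0,0],"delta_rot": [-10,0,0],"jaw": 0.0},
  {"dp": [0,0,0],"delta_rot": [-10,0,0],"jaw": 0.0},
  {"dp": [0,0,0],"delta_rot": [-10,0,0],"jaw": 0.0},
  {"dp": [0,0,0],"delta_rot": [-10,0,0],"jaw": 0.0},
  {"dp": [0,0,0],"delta_rot": [-10,0,0],"jaw": 0.0},
  {"dp": [0,0,0],"delta_rot": [-10,0,0],"jaw": 0.0},
  {"dp": [0,0,0],"delta_rot": [-10,0,0],"jaw": 0.0},
  {"dp": [0,0,0],"delta_rot": [-10,0,0],"jaw": 0.0},
  {"dp": [0,0,0],"delta_rot": [-10,0,0],"jaw": 0.0},
  {"dp": [0,0,0],"delta_rot": [-10,0,0],"jaw": 0.0},
  {"dp": [0,0,0],"delta_rot": [-10,0,0],"jaw": 0.0},
  {"dp": [0,0,0],"delta_rot": [-10,0,0],"jaw": 0.0},
  {"dp": [0,0,0],"delta_rot": [-10,0,0],"jaw": 0.0},
  {"dp": [0,0,0],"delta_rot": [-10,0,0],"jaw": 0.0},
  {"dp": [0,0,0],"delta_rot": [-5,0,0],"jaw": 0.0},
  {"dp": [0,0,0],"delta_rot": [0,0,0],"jaw": 0.0},
  {"dp": [0,0,0],"delta_rot": [0,0,0],"jaw": 0.0},
], force=60)

```text
time_s: 11.9
tcp_pos: [0.5834, -0.1699, 0.2268]
tool_rot: [0.525, 0.474, 0.525, -0.474]
contact_force: [-0.2, -0.6, -0.9]
opening: 0.081
```

```bash
python3 look.py s6 side
cat > goal.py <<'E'
import pickle,sys
from h import *
s,c=pickle.load(open(sys.argv[1]+".pkl","rb"))
T=quat(s["tool_rot"]).as_matrix()
a=np.radians(6.0); t=np.radians(35)
Rr=R.from_euler('z',a).as_matrix()
X=Rr@[0,-1,0];Y=Rr@[np.cos(t),0,np.sin(t)];Z=np.cross(X,Y)
G=np.c_[-Z,Y,X]
spot=np.array([.577,.156,.18]); lab=np.array([.0007,.004,.0845])
p=spot-G@lab
print("goal tcp",p.round(4),"body start (73mm back)",(p-G[:,0]*.073).round(3))
print("label now",(s["tcp_pos"]+T@lab).round(4),"to spot, tool axes",(T.T@(spot-s["tcp_pos"]-T@lab)).round(4))
print("dp tool",(T.T@(p-s["tcp_pos"])).round(4),"rotvec tool deg",R.from_matrix(T.T@G).as_rotvec(degrees=True).round(2))
E
python3 goal.py s6
```

```text
11.9 [-0.413  0.183  1.578  0.     1.381 -0.515] [ 0.5834 -0.1699  0.2268] 
 [[-7.000e-04  9.948e-01  1.020e-01]
 [ 3.000e-04  1.020e-01 -9.948e-01]
 [-1.000e+00 -7.000e-04 -4.000e-04]] [-0.21 -0.59 -0.92] 0.0806301628008326
goal tcp [0.5645 0.2397 0.1783] body start (73mm back) [0.523 0.235 0.238]
label now [ 0.596  -0.2536  0.2261] to spot, tool axes [ 0.0463  0.023  -0.4093]
dp tool [ 0.0487  0.0231 -0.4093] rotvec tool deg [-1.500e-01  2.000e-02  3.504e+01]
```

View pics/s6.png

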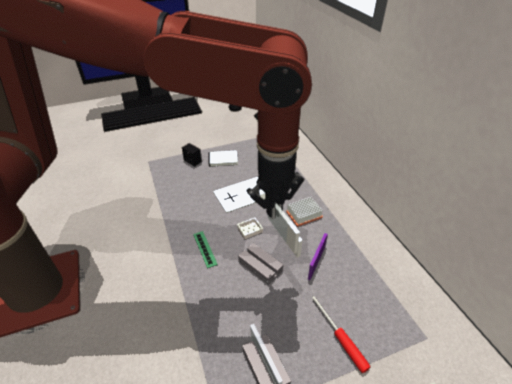

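Emit:
send_rows([
  {"dp": [0,-0.01,-0.015],"delta_rot": [0,0,0],"jaw": 0.0},
  {"dp": [0,-0.02,-0.03],"delta_rot": [0,0,0],"jaw": 0.0},
  {"dp": [0,-0.02,-0.034],"delta_rot": [0,0,0],"jaw": 0.0},
  {"dp": [0,-0.02,-0.034],"delta_rot": [0,0,0],"jaw": 0.0},
  {"dp": [0,0,-0.034],"delta_rot": [0,0,0],"jaw": 0.0},
  {"dp": [0,0,-0.034],"delta_rot": [0,0,0],"jaw": 0.0},
  {"dp": [0,0,-0.034],"delta_rot": [0,0,0],"jaw": 0.0},
  {"dp": [0,0,-0.034],"delta_rot": [0,0,0],"jaw": 0.0},
  {"dp": [0,0,-0.034],"delta_rot": [0,0,0],"jaw": 0.0},
  {"dp": [0,0,-0.034],"delta_rot": [0,0,0],"jaw": 0.0},
  {"dp": [0,0,-0.034],"delta_rot": [0,0,0],"jaw": 0.0},
  {"dp": [0,0,-0.034],"delta_rot": [0,0,0],"jaw": 0.0},
  {"dp": [0,0,-0.024],"delta_rot": [0,0,5],"jaw": 0.0},
  {"dp": [0,0,0],"delta_rot": [0,0,8],"jaw": 0.0},
  {"dp": [0,0,0],"delta_rot": [0,0,9],"jaw": 0.0},
  {"dp": [0,0,0],"delta_rot": [0,0,8],"jaw": 0.0},
  {"dp": [0,0,0],"delta_rot": [0,0,5],"jaw": 0.0},
  {"dp": [0,0,0],"delta_rot": [0,0,0],"jaw": 0.0},
  {"dp": [0,0,0],"delta_rot": [0,0,0],"jaw": 0.0},
], force=60)

```text
time_s: 14.32
tcp_pos: [0.472, 0.2297, 0.2282]
tool_rot: [0.643, 0.61, 0.359, -0.294]
contact_force: [-0.4, 0.1, -0.4]
opening: 0.087
```

```bash
python3 look.py s7 side; python3 goal.py s7; python3 look.py t7 top
```

```text
14.325 [ 0.414 -0.446  2.256 -0.257  0.76   0.446] [0.472  0.2297 0.2282] 
 [[ 5.703e-01  8.149e-01  1.033e-01]
 [ 5.970e-02  8.430e-02 -9.946e-01]
 [-8.193e-01  5.734e-01 -6.000e-04]] [-0.42  0.11 -0.43] 0.08708459047110342
goal tcp [0.5645 0.2397 0.1783] body start (73mm back) [0.523 0.235 0.238]
label now [0.4844 0.146  0.2299] to spot, tool axes [ 0.0943  0.0477 -0.0003]
dp tool [ 0.0943  0.0476 -0.0003] rotvec tool deg [-0.08  0.01  0.01]
14.375 [ 0.414 -0.445  2.255 -0.257  0.76   0.446] [0.4723 0.2296 0.2283] 
 [[ 5.705e-01  8.148e-01  1.031e-01]
 [ 5.960e-02  8.410e-02 -9.947e-01]
 [-8.191e-01  5.736e-01 -6.000e-04]] [ 0.56  0.96 -0.06] 0.08157893840083132
```

View pics/s7.png

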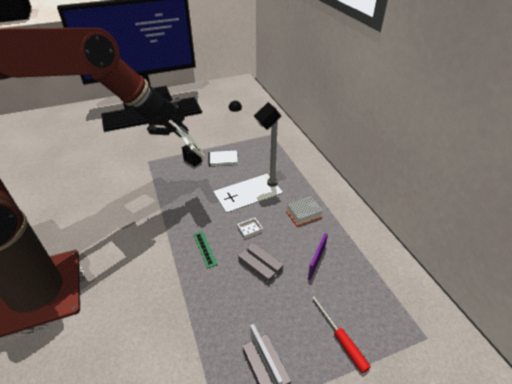

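View pics/t7.png

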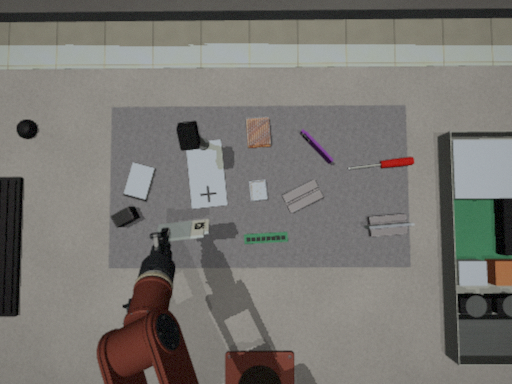

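The side and top pictures show the plate leaned back and label up, with the label at top (200,227) and the space to the reader free. Final approach now.

Emit:
send_rows([
  {"dp": [0.01,0.005,0],"delta_rot": [0,0,0],"jaw": 0.0},
  {"dp": [0.02,0.01,0],"delta_rot": [0,0,0],"jaw": 0.0},
  {"dp": [0.02,0.01,0],"delta_rot": [0,0,0],"jaw": 0.0},
  {"dp": [0.02,0.01,0],"delta_rot": [0,0,0],"jaw": 0.0},
  {"dp": [0.015,0.008,0],"delta_rot": [0,0,0],"jaw": 0.0},
  {"dp": [0.009,0.0045,0],"delta_rot": [0,0,0],"jaw": 0.0},
  {"dp": [0,0,0],"delta_rot": [0,0,0],"jaw": 0.0},
  {"dp": [0,0,0],"delta_rot": [0,0,0],"jaw": 0.0},
  {"dp": [0,0,0],"delta_rot": [0,0,0],"jaw": 0.0},
  {"dp": [0,0,0],"delta_rot": [0,0,0],"jaw": 0.0},
], force=60)

```text
time_s: 15.68
tcp_pos: [0.5637, 0.2393, 0.1781]
tool_rot: [0.643, 0.61, 0.359, -0.293]
contact_force: [0.3, -0.5, -1.1]
opening: 0.086
```

```bash
python3 look.py s8 side; python3 goal.py s8; python3 look.py t8 top
python3 - <<'E'
import cv2,pickle,numpy as np
from h import *
out=[]
for n in("s8","t8"):
    s,c=pickle.load(open(n+".pkl","rb")); T=quat(s["tool_rot"]).as_matrix()
    lab=s["tcp_pos"]+T@np.array([.0007,.004,.0845]); print(n,"label",proj(c,lab),"spot",proj(c,[.577,.156,.18]))
    u,v=proj(c,lab)[0].astype(int)
    im=c["color"][v-40:v+40,u-40:u+40]; print((u-40,v-40)); out.append(cv2.resize(im,None,fx=5,fy=5,interpolation=cv2.INTER_CUBIC))
cv2.imwrite("pics/c8.png",np.hstack(out))
E
```

```text
15.675 [ 0.349 -0.135  2.118 -0.258  0.576  0.419] [0.5637 0.2393 0.1781] 
 [[ 5.711e-01  8.142e-01  1.040e-01]
 [ 5.990e-02  8.510e-02 -9.946e-01]
 [-8.187e-01  5.742e-01 -2.000e-04]] [ 0.32 -0.55 -1.05] 0.08553679738993229
goal tcp [0.5645 0.2397 0.1783] body start (73mm back) [0.523 0.235 0.238]
label now [0.5762 0.1556 0.1798] to spot, tool axes [ 0.0003  0.0008 -0.0003]
dp tool [ 0.0003  0.0008 -0.0003] rotvec tool deg [-0.03  0.01 -0.05]
15.725 [ 0.349 -0.134  2.118 -0.258  0.576  0.419] [0.5637 0.2393 0.178 ] 
 [[ 5.710e-01  8.143e-01  1.040e-01]
 [ 5.990e-02  8.500e-02 -9.946e-01]
 [-8.188e-01  5.741e-01 -2.000e-04]] [ 0.43 -0.78 -1.51] 0.08898471995110568
s8 label [[227.7185029  153.75791156]] spot [[227.94017694 153.57665033]]
(np.int64(187), np.int64(113))
t8 label [[199.62649078 190.30046743]] spot [[199.46831954 189.99124444]]
(np.int64(159), np.int64(150))
```

View pics/c8.png

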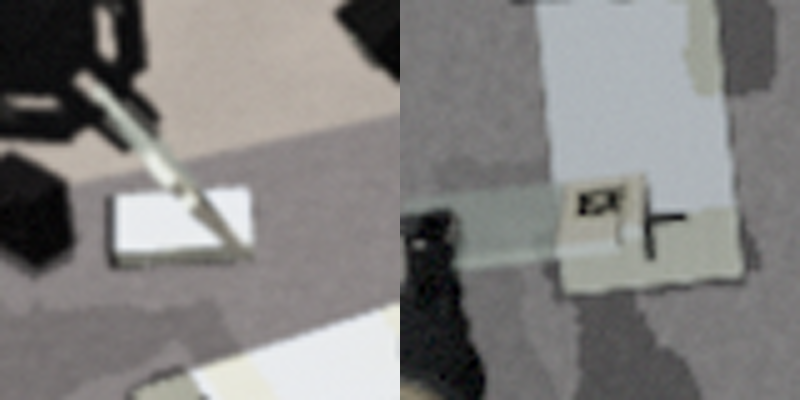

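View pics/s8.png

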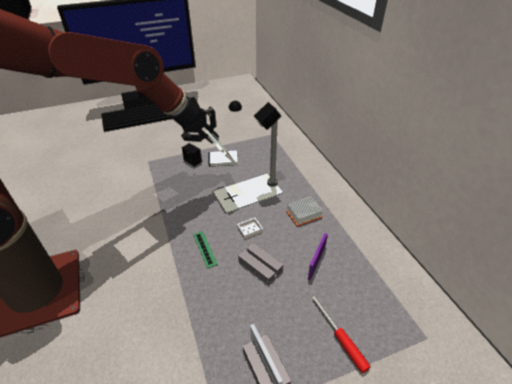

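The label pattern is seen in the top view at (199,190.6); the spot projects to (199.5,190.0). The arm is steady, so I'm handing in.

Run:
```python
from workcell import ticket,monitor
print(abs(monitor.state()["qd"]).max()); print(ticket.close_job())
```

```text
0.003742074307217288
the job is handed in; nothing more can be done
None
```

The notched plate is held at the reader, label up, gripped by its clear end (about 43 mm from the plate's centre, away from the frosting). I handed the job in at about 15.7 s, and no verdict was reported.

- **Label position:** from the arm's pose, the label's middle is within about 1 mm of the reading spot I measured. In the top view the label pattern is about 1 px from where the spot should appear.
- **Attitude:** the plate leans back 35° and lies along the reader's cross direction to about 0.1° of the 6° heading I measured. The notched edge is uppermost.
- **Grip:** the opening reads about 7 mm on the 8 mm plate at 60 N. The arm was still at hand-in (joint speeds below 0.004 rad/s), with no notable outside force.
- **Bystanders:** they look unmoved in the last pictures. I did not measure them.
- **Failed along the way:** my first two move calls were refused for missing keys. Nothing moved, and I re-sent them.

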